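# Wedge a sagging valve mounting plate tight and level

## Task

The hinged plate that carries the valve block has sagged at its free edge. Take the red-headed taper wedge, lay it flat in the guide channel with its thin end under that edge, and push it in until the plate has come up level against its two stop nuts and the wedge is firmly tight, but do not force it any further. Leave it there, tight, and do not disturb the valve spools, the screwdriver and the hex key that lie about.

Things in the scene. Friction and masses are not known exactly. Their poses are not given: they have to be found in the camera images.
- wedge: Loose steel taper wedge with a red-painted head, 0.3 kg, 160 x 30 mm, flat on the table at the start. Origin: centre of its flat underside; x points along it to the thin end, z up. Hold it by the head: 24 mm high, 30 mm wide across y, from x = -80 (butt) to -46 mm. Sloping face and underside are oiled (friction about 0.22), so it slides, but stays where it is pushed.
- wedge_tip (a point): Middle of the lower edge of the wedge's thin end (wedge x = +80 mm). The wedge is 8 mm thick here and rises 1 in 8 to 24 mm at x = -46 mm.
- wedge_butt (a point): Middle of the wedge's butt face (30 mm wide, 24 mm high, flat, facing -x of the wedge), 11 mm above the underside: where one can push it.
- base: Fixed blue steel base, 8 mm thick; the wedge slides on its top face. Origin: centre of its underside; x points the way the wedge goes in (towards the hinge), z up. Main slab x = -80 to +95, y = -70 to +70 mm; in front of it a flat tongue 64 mm wide runs out to x = -120 mm. Two M8 studs stand at x = -35, y = -52 and +52 mm, up to z = 66 mm.
- channel_mouth (a point): Middle of the guide channel's mouth, on the base's top face (base x = -80, y = 0, z = 8 mm). The channel lies between two dark rails 8 mm high, 36 mm apart inside, from base x = -66 to 0 mm, centred on y = 0; between x = -80 and -66 mm they flare out to about 50 mm.
- plate: Bare metal plate 127 x 124 x 8 mm carrying a grey valve block 50 mm high; it turns only on its hinge. Origin: on the hinge axis (base x = +80, y = 0, z = 33 mm); axes parallel to the base's when it is level. At the start its free edge sags, tilt 0.04 rad. It presses the wedge with 3 to 6 N while being lifted.
- plate_edge (a point): Middle of the underside of the plate's free edge, a round bar of 10 mm diameter 135 mm from the hinge, over base x = -55 mm. At the start 14.6 mm above the base's top face, 20 mm when level. The wedge touches it with its thin end at about base x = -3 mm and lifts it as it goes in.
- plate_notch (a point): One of the plate's two side notches, on its top face, where the +y stud passes. Raised to level, the plate meets the springs under the nuts there. The nuts are set by hand (1.8 mm up or down), so the thin end stops anywhere from base x = +22 to +65 mm. The push is 2 to 5 N until then, then grows about 5 to 9 N per mm. Tight: 10 to 15 N no longer moves it; over 25 N is forcing it.
- spool_long: Bystander: steel valve spool standing on end, 21 mm wide, 125 mm high; origin at its foot.
- spool_short: Bystander: steel valve spool standing on end, 25 mm wide, 98 mm high; origin at its foot.
- screwdriver: Bystander: blue-handled screwdriver lying flat, 165 x 48 x 21 mm; origin at the middle of its underside.
- hex_key: Bystander: dark hex key lying flat, 137 x 42 x 8 mm; origin at the middle of its underside.

How it is judged (in metres and radians):
On the way:
1. the wedge lies in the channel with its thin end under the plate's free edge (y of wedge_tip in the frame of base between -0.006 and 0.006 m and z of wedge_tip in the frame of base between 0.004 and 0.014 m and angle between the x axis of wedge and the x axis of base, either way round below 0.2 rad and x of wedge_tip in the frame of base above -0.052 m), for 0.1 s.
At the end, for the whole second after the job is handed in: The wedge lies flat in the guide channel (thin end within 6 mm of the channel's middle line, heading within 0.2 rad) with its thin end past base x = 10 mm, at rest; the plate is level within 0.022 rad and is held tight against its stop nuts: it presses on the wedge with more than 8 N (y of wedge_tip in the frame of base between -0.006 and 0.006 m and z of wedge_tip in the frame of base between 0.004 and 0.014 m and angle between the x axis of wedge and the x axis of base, either way round below 0.2 rad and x of wedge_tip in the frame of base above 0.01 m and angle between plate's own z axis and vertical below 0.022 rad and contact force between wedge and plate above 8 N and linear speed of wedge below 0.01 m/s); the robot touches nothing.
It fails at once if the wedge is forced: it and the plate press on each other with more than 45 N (contact force between wedge and plate above 45 N).
It fails at once if a valve spool, the screwdriver or the hex key is moved by more than 25 mm (distance of any of spool_long, spool_short, screwdriver, hex_key from where it was at the start of the episode above 0.025 m).
It also fails if it takes over 69 s, if anything falls off the work surface, if the arm or the gripper's body presses on something with over 40 N, if the wrist force passes 120 N, or if a joint passes its speed limit or range.

## Robot

A 7-joint arm with a two-finger parallel gripper is mounted at the origin on a cart in front of the work surface, level with it; the furniture and walls round the work are solid. World frame = base frame: x ahead of the robot, y to its left, z up, the work surface at z = 0. Lengths are in mm, angles in rad, forces in N, time in s.
With the tool pointing down it reaches from about 425 to 825 mm from the base axis. Payload 3.6 kg.
Tool frame: the origin (TCP) lies on the mounting face of the last link; the fingertips stand 173 mm ahead of it and the grasp point (between the pads) lies 155 mm ahead of it; z points along the fingers, y is the line along which they close (so a half turn about z gives the same grasp; the last joint's range is limited). The gripper opens to 85 mm and grips with 20 to 120 N. Pads are 22 mm wide; open, the fingers measure 114 mm over their backs; the gripper's body (76 mm by 85 mm) begins 54 mm behind the grasp point. The pads swing forward as they close: fully open they stand 13 mm farther back than shut.
Start: joints at [-1.274, 0.615, -0.013, 1.423, 0.008, 1.103, -0.04], TCP at [206.17, 616.417, 404.697] pointing down, gripper open.
Joint ranges: [-3.12, 3.12], [-0.3, 2.06], [-1.34, 1.32], [0.26, 2.42], [-1.36, 4.5], [0.01, 1.98], [-2.84, 2.84]. Speed limits (rad/s): [2.79, 2.79, 3.14, 3.14, 3.14, 3.14, 3.14].

## Interface

Orientations are given as a 3x3 rotation matrix whose columns are the frame's x, y, z axes.
In Python, from station import env gives the robot as it stands.
- The arm moves only by the shell command python3 -m handwheel 'ROWS' [FORCE]. ROWS is JSON, a list of rows, each a list of 7 numbers: the closure in counts, from 0 (fully open) to 255 (shut), then the shift along the tool's x, y, z in cm, then the turn, a rotation vector about the tool's x, y, z in degrees. A call has 1 to 5 rows; each row is the pose to reach, as a shift and turn from the pose commanded when the call began, along the tool's axes at that moment; what a row does not reach only later rows make up. A row lasts 1/8 s, in which the tool goes at most 62.5 mm and 10.7 degrees, less where a joint would pass 70% of its speed; a pose out of reach is approached as far as the arm can. A call with a gripper value outside its range is refused whole. The fingers move at their own pace and stop on an object; FORCE is the grip in N (left out, the last holds). Time passes only in rows, so rows that repeat a pose let the fingers close. It gives the time, the measured TCP pose, the force, the opening and the grip force at its end, in the units of the state.
- env.get_state(): the state, without advancing time (a new reading comes with each control period).
- env.capture(name): name is "scene" or "top"; returns the picture (384x512x3 uint8, blue, green, red); there is no depth.
- env.camera_params(name): a dict with "K" (3x3 intrinsics, pixels), "extrinsics" (4x4, takes a point from camera to world coordinates). Camera axes: x right, y down, z forward; pixel columns grow to the right and rows downward; lengths in mm; the calibration is good to about 2 mm. A picture is of the moment at which its call begins. camera_params takes no time and is no camera call.
- env.finish_job(): hands the job in; it is judged then, once.
Trained networks look in the newest picture that a camera, given by its name, has taken for a name from the list of things; names that differ only in an ending like _2 or _b are one class to them, and where a whole thing is asked for, a point or a joint stands for the part that bears it (a point fixed in the world has none). Each returns a list of dicts, best first, with "conf" (0 to 1); they miss things now and then, are a little off and sometimes report something else, mostly with a low value. They report only what shows in the picture. A call takes as long as a camera call.
- env.search_frame(camera, query): "rect" ([left, top, right, bottom] as shares, 0 to 1, of the picture: columns of its width, rows of its height, round what is visible of it).
- env.regions_of(camera, query): "pixels" (384x512 bool, what is visible of it) and "rect" ([left, top, right, bottom] as shares, 0 to 1, of the picture: columns of its width, rows of its height, round what is visible of it).
The state is a dict: "time_s": time; "joint_positions": joint angles; "dq": joint speeds; "joint_efforts": joint torques, N m; "tool_pos": TCP position; "eef_rot": TCP orientation; "force": force on the tool from outside, world axes, zero at the start; "torque": the same for the moment, N m; "width": finger opening in mm; "gripper_force": force on a finger pad.
Only numpy, scipy, OpenCV 4.12 (cv2) and the standard library are available. Lean on these libraries where they do the work, as an engineer would, in place of code of your own. Each camera call takes 0.05 s, during which the arm holds its last target. There are 200 camera calls.

## Working session

There is one attempt and no reset: what is moved stays moved. The work goes in short steps, Python scripts to look and compute and a shell command to move; the robot and the scene stay as the last step left them, time stands still between calls to the robot, and variables do not carry over. Pictures are saved under pics/ and viewed, at most 10 in all, crops included, and the job is handed in when it is done.

```bash
ls; mkdir -p pics
cat > h.py <<'E'
import numpy as np,cv2
from station import env
def snap(n,f):
    im=env.capture(n); cv2.imwrite('pics/'+f,im); return im
def ray(n,uv,z):
    P=env.camera_params(n);K=np.array(P['K']);T=np.array(P['extrinsics'])
    d=T[:3,:3]@np.linalg.solve(K,[uv[0],uv[1],1.]);o=T[:3,3]
    return o+d*(z-o[2])/d[2]
def proj(n,p):
    P=env.camera_params(n);K=np.array(P['K']);T=np.linalg.inv(np.array(P['extrinsics']))
    q=K@(T[:3,:3]@np.array(p,float)+T[:3,3]);return q[:2]/q[2]
def st():
    s=env.get_state();np.set_printoptions(precision=3,suppress=True)
    print(s['time_s'],np.array(s['tool_pos']),np.array(s['force']),s['width'],s['gripper_force']);print(np.array(s['eef_rot']));return s
E
python3 - <<'E'
from h import *
st()
a=snap('top','top0.png');b=snap('scene','scene0.png')
for n in ('top','scene'):
    P=env.camera_params(n);print(n,np.array(P['K']),np.array(P['extrinsics']))
    for q in ('wedge','wedge_tip','wedge_butt','channel_mouth','base','plate','plate_edge','spool_long','spool_short','screwdriver','hex_key'):
        r=env.search_frame(n,q)
        print(n,q,[(np.round(np.array(d['rect'])*[512,384,512,384]).astype(int).tolist(),round(d['conf'],2)) for d in r[:2]])
cv2.imwrite('pics/both0.png',np.vstack([a,b])[:, :] if 0 else cv2.resize(np.hstack([a,b]),(800,300)))
E
```

```text
pics
0.0 [206.069 616.134 403.516] [-0.149  0.393 -0.117] 85.53219975223307 0.0
[[-0.948  0.317 -0.001]
 [ 0.317  0.948 -0.002]
 [-0.    -0.003 -1.   ]]
top [[467.895   0.    254.848]
 [  0.    467.895 192.641]
 [  0.      0.      1.   ]] [[  -0.012   -0.998    0.066  448.056]
 [  -1.       0.01    -0.023   43.229]
 [   0.023   -0.066   -0.998 1239.116]
 [   0.       0.       0.       1.   ]]
top wedge [([160, 143, 221, 164], 0.7)]
top wedge_tip [([159, 139, 222, 163], 0.91)]
top wedge_butt [([162, 141, 223, 168], 0.61), ([278, 139, 340, 191], 0.22)]
top channel_mouth [([257, 136, 339, 196], 0.71), ([277, 135, 340, 193], 0.55)]
top base [([257, 141, 343, 195], 0.89)]
top plate [([283, 139, 339, 188], 0.94), ([276, 200, 331, 216], 0.64)]
top plate_edge [([279, 138, 339, 191], 0.91), ([278, 199, 337, 217], 0.68)]
top spool_long [([146, 261, 163, 272], 0.5)]
top spool_short [([170, 250, 185, 258], 0.57)]
top screwdriver [([263, 108, 318, 119], 0.64)]
top hex_key [([280, 203, 334, 216], 0.58)]
scene [[398.197   0.    256.649]
 [  0.    398.197 195.771]
 [  0.      0.      1.   ]] [[ -0.669  -0.401   0.626 -43.628]
 [ -0.743   0.368  -0.559 553.612]
 [ -0.006  -0.839  -0.544 573.098]
 [  0.      0.      0.      1.   ]]
scene wedge [([151, 212, 220, 240], 0.93)]
scene wedge_tip [([150, 208, 215, 237], 0.83), ([229, 261, 243, 320], 0.28)]
scene wedge_butt [([148, 211, 216, 240], 0.61)]
scene channel_mouth [([245, 156, 305, 210], 0.66)]
scene base [([245, 153, 306, 208], 0.79), ([255, 154, 307, 190], 0.7)]
scene plate [([252, 153, 308, 185], 0.63)]
scene plate_edge [([253, 152, 308, 192], 0.91)]
scene spool_long [([227, 261, 244, 318], 0.61), ([247, 250, 259, 295], 0.37)]
scene spool_short [([246, 253, 259, 293], 0.92)]
scene screwdriver [([216, 160, 261, 181], 0.8)]
scene hex_key []
```

View pics/top0.png

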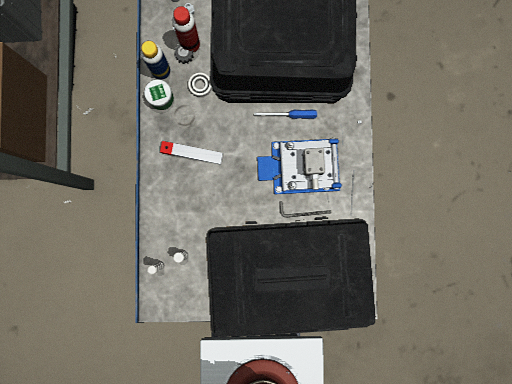

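View pics/scene0.png

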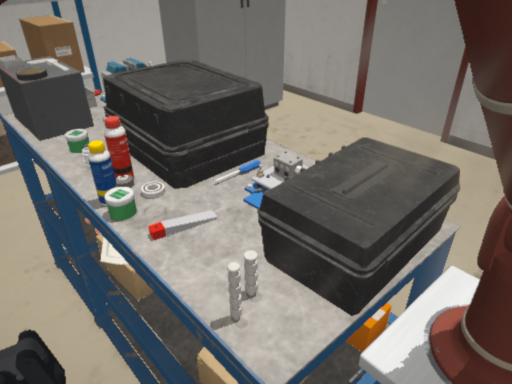

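The top view shows the wedge with its red head at about (165,147) and its thin end at (221,158). The base's tongue is at (258,168) and points left, so insertion goes towards world -y. One case stands in front of the base (rows 218–335) and one behind it (rows 0–100). I'll measure these more closely.

Run:
```python
from h import *
a=cv2.imread('pics/top0.png')
c1=cv2.resize(a[130:200,150:230],None,fx=5,fy=5,interpolation=cv2.INTER_CUBIC)
c2=cv2.resize(a[130:200,250:350],None,fx=4,fy=5,interpolation=cv2.INTER_CUBIC)
cv2.imwrite('pics/crop0.png',np.hstack([c1,c2]))
m=env.regions_of('top','wedge')[0]['pixels'].astype(np.uint8)
hsv=cv2.cvtColor(a,cv2.COLOR_BGR2HSV)
red=((hsv[...,0]<8)|(hsv[...,0]>172))&(hsv[...,1]>130)&(np.arange(384)[:,None]>135)&(np.arange(384)[:,None]<160)&(np.arange(512)<240)
print('wedge mask',m.sum(),cv2.minAreaRect(np.argwhere(m)[:,::-1].astype(np.float32)))
print('red',red.sum(),cv2.minAreaRect(np.argwhere(red)[:,::-1].astype(np.float32)))
ys,xs=np.where(m);br=ray('top',(xs.mean(),ys.mean()),12);print('wedge centroid',br)
ys,xs=np.where(red);print('red centroid',ray('top',(xs.mean(),ys.mean()),24))
rc=cv2.boxPoints(cv2.minAreaRect(np.argwhere(m)[:,::-1].astype(np.float32)))
for p in rc: print(p,ray('top',p,12))
blue=(hsv[...,0]>100)&(hsv[...,0]<125)&(hsv[...,1]>150)
b=blue.copy();b[:130]=0;b[205:]=0;b[:,:245]=0;b[:,350:]=0
print('blue',b.sum(),cv2.minAreaRect(np.argwhere(b)[:,::-1].astype(np.float32)))
for p in cv2.boxPoints(cv2.minAreaRect(np.argwhere(b)[:,::-1].astype(np.float32))): print(p,ray('top',p,8))
t=b.copy();t[:,272:]=0
print('tongue')
for p in cv2.boxPoints(cv2.minAreaRect(np.argwhere(t)[:,::-1].astype(np.float32))): print(p,ray('top',p,8))
for nm,p in {'caseNearL':(208,228),'caseNearTR':(368,220),'farL':(212,100),'farR':(355,95)}.items(): print(nm,ray('top',p,0),ray('top',p,150))
```

```text
wedge mask 695 ((190.4615478515625, 152.19232177734375), (60.99211883544922, 11.96308422088623), 11.309932708740234)
red 138 ((102.2423095703125, 139.94027709960938), (139.97579956054688, 12.560433387756348), 6.709837436676025)
wedge centroid [637.60553111 184.20521653  12.        ]
red centroid [649.05045762 247.83625078  24.        ]
[159.38461 152.07693] [638.46712516 264.58562996  12.        ]
[161.73077 140.34616] [669.59224466 258.47273759  12.        ]
[221.53848 152.30771] [636.47133982 101.23157114  12.        ]
[219.19232 164.03848] [605.36748394 107.63091626  12.        ]
blue 890 ((298.336669921875, 166.23318481445312), (52.13488006591797, 81.74788665771484), 87.1375961303711)
[256.21198 142.23943] [663.26584725   9.2371334    8.        ]
[337.85785 138.15712] [ 672.52382691 -208.8618998     8.        ]
[340.46136 190.22694] [ 533.16156653 -212.49021813    8.        ]
[258.8155  194.30925] [524.60118805   4.04836848   8.        ]
tongue
[256.9207  156.65172] [624.68369253   7.82498958   8.        ]
[270.98965 155.82414] [626.5712781  -29.54569342   8.        ]
[272.3724  179.33104] [563.9125562  -32.31680579   8.        ]
[258.30344 180.15862] [562.08118364   4.93424742   8.        ]
caseNearL [437.54634709 138.88647071   0.        ] [438.81855709 127.30675546 150.        ]
caseNearTR [ 453.6045866  -285.78826934    0.        ] [ 452.93288124 -245.95937594  150.        ]
farL [780.04870693 126.34296738   0.        ] [739.85960991 116.28169435 150.        ]
farR [ 791.51032504 -259.86346299    0.        ] [ 749.93375242 -223.17287309  150.        ]
```

View pics/crop0.png

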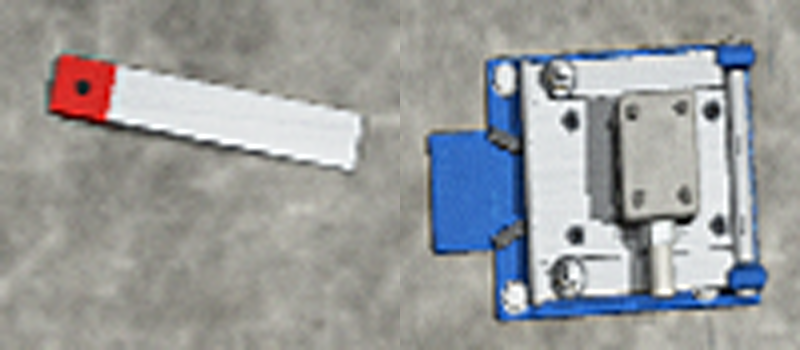

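The crop shows the head's corners at about (60,55), (115,65), (107,121) and (52,110), and the thin end at (361,117) and (352,170). The tongue's corners are at (428,133) and (434,252), and the slab's left corners at (488,57) and (497,320). I'll fit both frames to these.

```bash
cat >> h.py <<'E'
def fit(model,world):
    m=np.array(model,float)[:,:2];w=np.array(world)[:,:2];mc=m.mean(0);wc=w.mean(0)
    U,S,V=np.linalg.svd((m-mc).T@(w-wc));D=np.diag([1,np.linalg.det(V.T@U.T)]);R=V.T@D@U.T
    t=wc-R@mc;print('res',np.abs(m@R.T+t-w).round(1).tolist());return R,t
E
python3 - <<'E'
from h import *
o5=lambda c:((c[0]+.5)/5-.5+150,(c[1]+.5)/5-.5+130)
o4=lambda c:((c[0]-400+.5)/4-.5+250,(c[1]+.5)/5-.5+130)
wm=[(-80,15,24),(-46,15,24),(-46,-15,24),(-80,-15,24),(80,15,8),(80,-15,8)]
wp=[(60,55),(115,65),(107,121),(52,110),(361,117),(352,170)]
W=[ray('top',o5(p),m[2]) for p,m in zip(wp,wm)]
R,t=fit(wm,W);print('wedge',t,np.degrees(np.arctan2(R[1,0],R[0,0])),'head',R@[-63,0]+t,'tip',R@[80,0]+t)
bm=[(-120,32),(-120,-32),(-80,70),(-80,-70),(95,70),(95,-70)]
bp=[(428,133),(434,252),(488,57),(497,320),(755,45),(762,303)]
B=[ray('top',o4(p),8) for p in bp]
R2,t2=fit(bm,B);print('base',t2,np.degrees(np.arctan2(R2[1,0],R2[0,0])),'mouth',R2@[-80,0]+t2)
# cross-check in scene view
for p,z in((R@[-80,15]+t,24),(R@[80,0]+t,0),(R2@[-120,32]+t2,8),(R2@[-120,-32]+t2,8)): print('scene',proj('scene',[*p,z]))
E
```

```text
res [[0.5, 1.2], [0.6, 3.5], [0.6, 1.9], [0.0, 2.9], [0.9, 0.2], [0.3, 1.1]]
wedge [637.00945196 182.34940369] -101.21247670419308 head [649.25967337 244.14691234] tip [621.45361524 103.87637684]
res [[0.9, 1.8], [0.3, 0.7], [0.2, 0.2], [0.1, 0.8], [0.4, 3.3], [1.5, 0.2]]
base [ 598.6746318  -114.20938227] -88.1557388842498 mouth [596.10000215 -34.25082249]
scene [146.00722152 225.21120571]
scene [213.0373899  215.71776451]
scene [241.7210673  197.50294541]
scene [258.90045482 207.53767273]
```

```bash
cat >> h.py <<'E'
from scipy.spatial.transform import Rotation as Ro
def plan(p,yaw):
    "yaw: angle (deg) of tool y axis in world, tool pointing down"
    s=st();R=np.array(s['eef_rot']);a=np.radians(yaw);y=np.array([np.cos(a),np.sin(a),0]);z=np.array([0,0,-1.])
    T=np.c_[np.cross(y,z),y,z]
    print('shift cm',(R.T@(np.array(p)-s['tool_pos'])/10).round(2),'turn',Ro.from_matrix(R.T@T).as_rotvec(degrees=True).round(1))
E
python3 -c "
from h import *
plan([649.3,244.1,320],-11.2)"
```

```text
1.25 [206.194 616.41  404.688] [ 0.931  0.349 -0.655] 85.41342794929152 0.0
[[-0.948  0.317 -0.   ]
 [ 0.317  0.948 -0.   ]
 [-0.    -0.    -1.   ]]
shift cm [-53.83 -21.25   8.47] turn [-0.   0.  82.7]
```

```bash
python3 -m handwheel '[[0,-5,-2,1,0,0,8],[0,-10,-4,2,0,0,16],[0,-16,-6.3,3,0,0,25],[0,-22,-8.6,4,0,0,34],[0,-28,-11,5,0,0,43]]' && python3 -c "
from h import *
plan([649.3,244.1,320],-11.2)"
```

```text
time_s: 1.88
tool_pos: [432.2, 427.2, 355.9]
eef_rot: [[-0.473, 0.881, 0.001], [0.881, 0.473, 0.001], [0.0, 0.001, -1.0]]
force: [0.6, 0.7, 0.4]
width: 85.5
gripper_force: 0.0
1.875 [432.169 427.159 355.945] [0.638 0.698 0.373] 85.47475225434002 0.0
[[-0.473  0.881  0.001]
 [ 0.881  0.473  0.001]
 [ 0.     0.001 -1.   ]]
shift cm [-26.4   10.47   3.59] turn [ 0.  -0.  39.4]
```

```bash
python3 -m handwheel '[[0,-6,2,1,0,0,9],[0,-12,4.5,2,0,0,19],[0,-18,7,3,0,0,29],[0,-26,10.2,3.5,0,0,39.5],[0,-26,10.2,3.5,0,0,39.5]]'
python3 - <<'E'
from h import *
a=snap('top','top1.png')
plan([649.3,244.1,186],-11.2)
cv2.imwrite('pics/c1.png',cv2.resize(a[90:230,110:270],None,fx=4,fy=4,interpolation=cv2.INTER_CUBIC))
E
```

```text
time_s: 2.5
tool_pos: [647.0, 244.6, 320.5]
eef_rot: [[0.196, 0.981, 0.001], [0.981, -0.196, -0.003], [-0.003, 0.002, -1.0]]
force: [0.6, -0.0, 0.4]
width: 85.2
gripper_force: 0.0
2.55 [649.232 241.148 320.359] [ 3.012 -2.85   0.056] 85.37410935124178 0.0
[[ 0.2    0.98   0.005]
 [ 0.98  -0.199 -0.006]
 [-0.005  0.006 -1.   ]]
shift cm [ 0.36 -0.13 13.43] turn [ 0.3  0.3 -0.3]
```

View pics/c1.png

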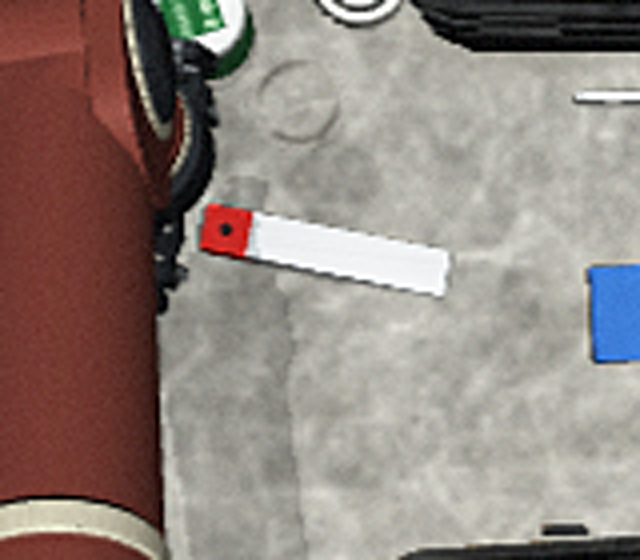

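The view shows the gripper still above and left of the head, which is parallax at that height. The wedge is undisturbed. I'm descending.

```bash
python3 -m handwheel '[[0,0.1,0,3,0,0,0],[0,0.2,0,6,0,0,0],[0,0.2,0,9,0,0,0],[0,0.2,0,11,0,0,0],[0,0.2,0,11,0,0,0]]' && python3 -c "
from h import *
plan([649.3,244.1,180],-11.2)"
```

```text
time_s: 3.18
tool_pos: [644.2, 250.7, 209.2]
eef_rot: [[0.19, 0.982, -0.003], [0.982, -0.19, -0.001], [-0.002, -0.003, -1.0]]
force: [1.0, -0.8, 0.5]
width: 85.8
gripper_force: 0.0
3.175 [644.228 250.658 209.214] [ 0.969 -0.836  0.496] 85.83414129562273 0.0
[[ 0.19   0.982 -0.003]
 [ 0.982 -0.19  -0.001]
 [-0.002 -0.003 -1.   ]]
shift cm [-0.54  0.63  2.92] turn [-0.2  0.1  0.2]
```

```bash
python3 -m handwheel '[[0,0,0,0.8,0,0,0],[0,0,0,1.5,0,0,0],[0,0,0,1.5,0,0,0],[0,0,0,1.5,0,0,0]]' && python3 -c "
from h import *
plan([649.3,244.1,180],-11.2)"
```

```text
time_s: 3.68
tool_pos: [645.1, 250.5, 196.3]
eef_rot: [[0.191, 0.982, 0.001], [0.982, -0.191, 0.0], [0.0, 0.001, -1.0]]
force: [-0.3, 0.2, 0.2]
width: 85.3
gripper_force: 0.0
3.675 [645.098 250.55  196.338] [-0.281  0.172  0.214] 85.28651475654354 0.0
[[ 0.191  0.982  0.001]
 [ 0.982 -0.191  0.   ]
 [ 0.     0.001 -1.   ]]
shift cm [-0.55  0.53  1.63] turn [ 0.  -0.   0.2]
```

```bash
python3 -m handwheel '[[0,-0.55,0.5,0.4,0,0,0],[0,-0.55,0.5,1,0,0,0],[0,-0.55,0.5,1.6,0,0,0],[0,-0.55,0.5,1.6,0,0,0]]' && python3 -m handwheel '[[255,0,0,0,0,0,0],[255,0,0,0,0,0,0],[255,0,0,0,0,0,0],[255,0,0,0,0,0,0],[255,0,0,0,0,0,0]]' 80 && python3 -m handwheel '[[255,0,0,0,0,0,0],[255,0,0,0,0,0,0],[255,0,0,0,0,0,0]]'
```

```text
time_s: 4.18
tool_pos: [648.3, 244.3, 178.8]
eef_rot: [[0.191, 0.982, -0.002], [0.982, -0.191, -0.0], [-0.001, -0.002, -1.0]]
force: [0.2, 0.0, -0.4]
width: 85.1
gripper_force: 0.0
time_s: 4.8
tool_pos: [649.2, 244.2, 180.6]
eef_rot: [[0.191, 0.982, 0.001], [0.982, -0.191, 0.0], [0.001, 0.001, -1.0]]
force: [0.7, 0.3, 2.5]
width: 27.8
gripper_force: 83.2
time_s: 5.18
tool_pos: [649.2, 244.2, 180.6]
eef_rot: [[0.191, 0.982, 0.001], [0.982, -0.191, 0.0], [0.001, 0.001, -1.0]]
force: [-0.0, 0.1, 6.1]
width: 28.1
gripper_force: 83.3
```

```bash
python3 -m handwheel '[[255,0,0,-1.5,0,0,0],[255,0,0,-3,0,0,0],[255,0,0,-4.5,0,0,0],[255,0,0,-4.5,0,0,0],[255,0,0,-4.5,0,0,0]]' && python3 -c "
from h import *
plan([591.2,118.7,225],1.84)"
```

```text
time_s: 5.8
tool_pos: [648.5, 244.2, 224.7]
eef_rot: [[0.191, 0.982, -0.001], [0.982, -0.191, -0.0], [-0.0, -0.001, -1.0]]
force: [-0.6, 0.5, -2.7]
width: 28.2
gripper_force: 82.5
5.8 [648.46 244.18 224.66] [-0.565  0.456 -2.67 ] 28.163858249206676 82.5018060207367
[[ 0.191  0.982 -0.001]
 [ 0.982 -0.191 -0.   ]
 [-0.    -0.001 -1.   ]]
shift cm [-13.41  -3.23  -0.03] turn [ -0.1   0.  -12.8]
```

```bash
python3 -m handwheel '[[255,-3,-0.8,0,0,0,-3],[255,-6.5,-1.6,0,0,0,-6],[255,-10,-2.4,0,0,0,-9],[255,-13.4,-3.2,0,0,0,-12.8],[255,-13.4,-3.2,0,0,0,-12.8]]' && python3 -m handwheel '[[255,0,0,0,0,0,0],[255,0,0,0,0,0,0]]'
python3 - <<'E'
from h import *
a=snap('top','top2.png');b=snap('scene','scene2.png')
plan([591.2,118.7,225],1.84)
c=cv2.resize(a[125:205,190:350],None,fx=5,fy=5,interpolation=cv2.INTER_CUBIC)
cv2.imwrite('pics/c2.png',c)
E
```

```text
time_s: 6.42
tool_pos: [590.8, 114.2, 224.5]
eef_rot: [[-0.025, 1.0, -0.003], [1.0, 0.025, -0.004], [-0.004, -0.003, -1.0]]
force: [0.4, -0.7, -2.8]
width: 28.0
gripper_force: 82.4
time_s: 6.68
tool_pos: [592.0, 120.4, 224.6]
eef_rot: [[-0.034, 0.999, -0.0], [0.999, 0.034, 0.001], [0.001, 0.0, -1.0]]
force: [0.3, 0.0, -3.4]
width: 27.9
gripper_force: 82.4
6.775 [591.945 120.092 224.687] [-0.411 -0.904 -3.69 ] 27.915553658799055 82.37785935401917
[[-0.033  0.999 -0.   ]
 [ 0.999  0.033  0.001]
 [ 0.001  0.    -1.   ]]
shift cm [-0.14 -0.08 -0.03] turn [ 0.  -0.   0.1]
```

View pics/c2.png

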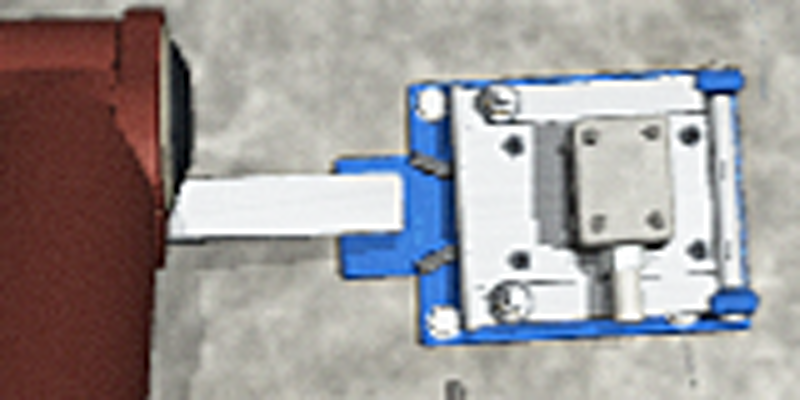

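View pics/scene2.png

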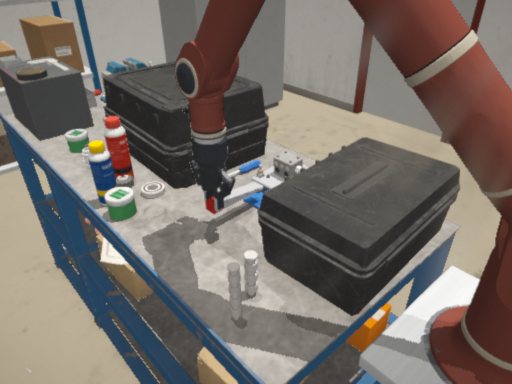

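The tip's corners show at about (402,174) and (402,230), held roughly 44 mm up. The flare rails run from (413,155) to (450,172) and from (418,268) to (453,252), and the tongue's end corners are (336,157) and (345,275). The wedge is level in the grip, so I'll express this in the base frame.

Run:
```python
from h import *
o=lambda c:((c[0]+.5)/5-.5+190,(c[1]+.5)/5-.5+125)
bm=[(-120,32),(-120,-32),(-80,70),(-80,-70),(95,70),(95,-70)]
bp=[(336,157),(345,275),(408,85),(421,344),(741,69),(749,326)]
R,t=fit(bm,[ray('top',o(p),8) for p in bp]);print('base',t,np.degrees(np.arctan2(R[1,0],R[0,0])))
inb=lambda w:R.T@(w[:2]-t)
for nm,c,z in(('tip',(402,202),53),('wedge near gripper, mid',(210,208),62),('flare outer mid',(415.5,211.5),16),('flare inner mid',(451,212),16),('tongue mid',(340.5,216),8)):
    w=ray('top',o(c),z);print(nm,w[:2],inb(w))
print('tool',inb(np.array([591.9,120.1])))
```

```text
res [[0.5, 0.8], [0.6, 1.0], [1.6, 0.6], [0.2, 0.7], [0.6, 2.5], [1.8, 1.4]]
base [ 599.13426322 -113.69974082] -87.98759442597637
tip [596.47004927 -24.02121367] [-89.7167739    0.48656979]
wedge near gripper, mid [593.1749458   73.71929302] [-187.51270932    0.6257427 ]
flare outer mid [596.00356676 -33.16225921] [-80.59774706  -0.30062088]
flare inner mid [595.56685902 -51.87422972] [-61.91265259  -1.39414664]
tongue mid [594.94009229   6.12453601] [-1.19897657e+02  1.61510084e-02]
tool [-233.90958171    0.98028266]
```

```bash
python3 -m handwheel '[[255,0,-0.1,1,0,0,0],[255,0,-0.1,2,0,0,0],[255,0,-0.1,3,0,0,0],[255,0,-0.1,3.5,0,0,0],[255,0,-0.1,3.5,0,0,0]]' && python3 -m handwheel '[[255,0,0,0,0,0,0],[255,0,0,0,0,0,0]]'&& python3 -c "
from h import *
st()"
```

```text
time_s: 7.4
tool_pos: [590.8, 118.6, 189.4]
eef_rot: [[-0.031, 1.0, -0.001], [1.0, 0.031, -0.0], [-0.0, -0.001, -1.0]]
force: [0.3, -0.4, -3.2]
width: 28.2
gripper_force: 82.5
time_s: 7.65
tool_pos: [591.0, 118.7, 190.3]
eef_rot: [[-0.032, 1.0, 0.001], [1.0, 0.032, 0.0], [0.0, 0.001, -1.0]]
force: [0.1, -0.1, -2.3]
width: 28.3
gripper_force: 82.5
7.65 [590.962 118.679 190.291] [ 0.085 -0.063 -2.307] 28.25978722797185 82.51688361167908
[[-0.032  1.     0.001]
 [ 1.     0.032  0.   ]
 [ 0.     0.001 -1.   ]]
```

```bash
python3 -m handwheel '[[255,-0.8,0,0.08,0,0,0],[255,-1.6,0,0.1,0,0,0],[255,-2.4,0,0.1,0,0,0],[255,-3.2,0,0.1,0,0,0],[255,-4,0,0.1,0,0,0]]' && python3 -m handwheel '[[255,-0.8,0,0,0,0,0],[255,-1.6,0,0,0,0,0],[255,-2.4,0,0,0,0,0],[255,-3.2,0,0,0,0,0],[255,-3.8,0,0,0,0,0]]' && python3 -m handwheel '[[255,0,0,0,0,0,0],[255,0,0,0,0,0,0]]'
python3 - <<'E'
from h import *
st()
a=snap('top','top3.png')
c=cv2.resize(a[125:205,190:350],None,fx=5,fy=5,interpolation=cv2.INTER_CUBIC)
cv2.imwrite('pics/c3.png',c)
E
```

```text
time_s: 8.28
tool_pos: [592.1, 77.9, 189.0]
eef_rot: [[-0.031, 1.0, 0.0], [1.0, 0.031, -0.0], [-0.0, 0.0, -1.0]]
force: [-0.3, 0.1, -3.3]
width: 27.8
gripper_force: 82.5
time_s: 8.9
tool_pos: [593.3, 40.0, 188.9]
eef_rot: [[-0.031, 1.0, -0.0], [1.0, 0.031, -0.0], [-0.0, -0.0, -1.0]]
force: [-0.4, 0.8, -2.3]
width: 27.8
gripper_force: 82.5
time_s: 9.15
tool_pos: [593.2, 41.0, 188.9]
eef_rot: [[-0.032, 0.999, -0.0], [0.999, 0.032, 0.0], [0.0, -0.0, -1.0]]
force: [-0.0, -0.4, -2.2]
width: 28.1
gripper_force: 82.5
9.15 [593.246  40.975 188.894] [-0.028 -0.358 -2.233] 28.08257513458099 82.51694083213806
[[-0.032  0.999 -0.   ]
 [ 0.999  0.032  0.   ]
 [ 0.    -0.    -1.   ]]
```

View pics/c3.png

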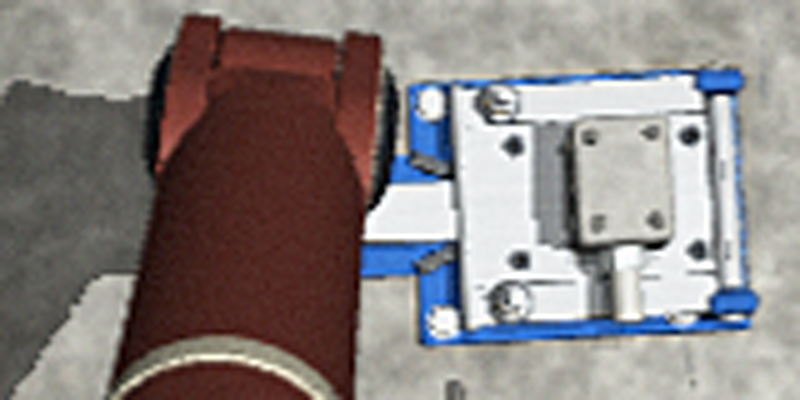

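The wedge is centred between the rails (edges at rows 182–240, rails at 172–252) with its tip under the plate's edge. I'll release it, go up, back off behind the butt and push with the fingers shut.

```bash
python3 -m handwheel '[[255,0,0,0.02,0,0,0],[0,0,0,0.02,0,0,0],[0,0,0,0.02,0,0,0],[0,0,0,0.02,0,0,0],[0,0,0,0.02,0,0,0]]' && python3 -m handwheel '[[0,0,0,-1.5,0,0,0],[0,0,0,-3,0,0,0],[0,0,0,-4,0,0,0],[0,2,0,-4,0,0,0],[255,5,0,-4,0,0,0]]' 60 && python3 -m handwheel '[[255,0.2,0,0,0,0,0],[255,0.2,0,0,0,0,0],[255,0.2,0,0,0,0,0],[255,0.2,0,0,0,0,0],[255,0.2,0,0,0,0,0]]' && python3 -c "
from h import *
plan([591.5,92,185],2)"
```

```text
time_s: 9.82
tool_pos: [593.4, 40.7, 188.9]
eef_rot: [[-0.032, 1.0, 0.0], [1.0, 0.032, -0.0], [-0.0, 0.0, -1.0]]
force: [0.3, 0.3, 0.4]
width: 85.0
gripper_force: 0.0
time_s: 10.45
tool_pos: [591.5, 91.6, 228.8]
eef_rot: [[-0.03, 1.0, -0.0], [1.0, 0.03, 0.0], [0.0, -0.0, -1.0]]
force: [1.1, 0.8, 0.1]
width: 69.5
gripper_force: 0.0
time_s: 11.08
tool_pos: [591.7, 92.0, 228.7]
eef_rot: [[-0.03, 1.0, -0.0], [1.0, 0.03, -0.0], [-0.0, -0.0, -1.0]]
force: [0.2, 1.2, -0.6]
width: 0.0
gripper_force: 0.0
11.075 [591.691  92.024 228.724] [ 0.195  1.193 -0.599] 0.02416419378856368 0.0
[[-0.03  1.   -0.  ]
 [ 1.    0.03 -0.  ]
 [-0.   -0.   -1.  ]]
shift cm [-0.   -0.02  4.37] turn [-0.   0.  -0.3]
```

```bash
python3 -m handwheel '[[255,0,0,1.5,0,0,0],[255,0,0,3,0,0,0],[255,0,0,4.35,0,0,0],[255,0,0,4.35,0,0,0],[255,0,0,4.35,0,0,0]]' && python3 -m handwheel '[[255,-0.5,0,0,0,0,0],[255,-1,0,0,0,0,0],[255,-1.6,0,0,0,0,0],[255,-1.6,0,0,0,0,0]]' && python3 -m handwheel '[[255,-0.3,0,0,0,0,0],[255,-0.6,0,0,0,0,0],[255,-0.9,0,0,0,0,0],[255,-0.9,0,0,0,0,0]]'
```

```text
time_s: 11.7
tool_pos: [591.8, 92.7, 185.2]
eef_rot: [[-0.031, 1.0, 0.0], [1.0, 0.031, -0.0], [-0.0, 0.0, -1.0]]
force: [0.4, 0.1, 0.4]
width: -0.3
gripper_force: 0.0
time_s: 12.2
tool_pos: [592.2, 75.6, 185.4]
eef_rot: [[-0.03, 1.0, 0.0], [1.0, 0.03, -0.001], [-0.001, 0.0, -1.0]]
force: [0.1, 0.0, 0.7]
width: -0.2
gripper_force: 0.0
time_s: 12.7
tool_pos: [592.5, 67.3, 185.2]
eef_rot: [[-0.031, 1.0, 0.0], [1.0, 0.031, -0.0], [-0.0, -0.0, -1.0]]
force: [-0.9, 0.0, -0.6]
width: -0.1
gripper_force: 0.0
```

```bash
python3 -m handwheel '[[255,-0.3,0,0,0,0,0],[255,-0.6,0,0,0,0,0],[255,-0.9,0,0,0,0,0],[255,-1.2,0,0,0,0,0],[255,-1.2,0,0,0,0,0]]' && python3 -m handwheel '[[255,-0.3,0,0,0,0,0],[255,-0.6,0,0,0,0,0],[255,-0.9,0,0,0,0,0],[255,-1.2,0,0,0,0,0],[255,-1.2,0,0,0,0,0]]' && python3 -m handwheel '[[255,0,0,0,0,0,0]]'
```

```text
time_s: 13.32
tool_pos: [592.8, 56.5, 185.2]
eef_rot: [[-0.032, 0.999, -0.0], [0.999, 0.032, 0.001], [0.001, -0.0, -1.0]]
force: [-0.3, 3.3, -0.8]
width: 0.6
gripper_force: 1.7
time_s: 13.95
tool_pos: [593.1, 42.8, 185.2]
eef_rot: [[-0.031, 1.0, -0.0], [1.0, 0.031, -0.001], [-0.001, -0.0, -1.0]]
force: [0.1, 2.4, -0.2]
width: -0.0
gripper_force: 1.1
time_s: 14.08
tool_pos: [593.1, 42.9, 185.2]
eef_rot: [[-0.031, 1.0, -0.0], [1.0, 0.031, -0.001], [-0.001, -0.0, -1.0]]
force: [0.2, 2.4, -1.0]
width: 0.3
gripper_force: 0.8
```

```bash
python3 -m handwheel '[[255,-0.1,0,0,0,0,0],[255,-0.2,0,0,0,0,0],[255,-0.3,0,0,0,0,0],[255,-0.4,0,0,0,0,0],[255,-0.4,0,0,0,0,0]]' | grep -E 'pos|force' && python3 -m handwheel '[[255,-0.1,0,0,0,0,0],[255,-0.2,0,0,0,0,0],[255,-0.3,0,0,0,0,0],[255,-0.3,0,0,0,0,0]]'| grep -E 'pos|force'
```

```text
tool_pos: [593.3, 39.6, 185.2]
force: [-0.3, 3.1, -0.9]
gripper_force: 1.7
tool_pos: [593.4, 36.4, 185.2]
force: [0.3, 3.7, -1.2]
gripper_force: 1.5
```

```bash
cat > ok.py <<'E'
from h import env
import sys
s=env.get_state();f=s['force'][1];print('t',round(s['time_s'],2),'y %.1f F %.1f Fz %.1f'%(s['tool_pos'][1],f,s['force'][2]))
sys.exit(f>6.5)
E
python3 -m handwheel '[[255,-0.07,0,0,0,0,0],[255,-0.14,0,0,0,0,0],[255,-0.2,0,0,0,0,0],[255,-0.2,0,0,0,0,0]]' >/dev/null && python3 ok.py && python3 -m handwheel '[[255,-0.07,0,0,0,0,0],[255,-0.14,0,0,0,0,0],[255,-0.2,0,0,0,0,0],[255,-0.2,0,0,0,0,0]]' >/dev/null && python3 ok.py && python3 -m handwheel '[[255,-0.07,0,0,0,0,0],[255,-0.14,0,0,0,0,0],[255,-0.2,0,0,0,0,0],[255,-0.2,0,0,0,0,0]]' >/dev/null && python3 ok.py && python3 -m handwheel '[[255,-0.07,0,0,0,0,0],[255,-0.14,0,0,0,0,0],[255,-0.2,0,0,0,0,0],[255,-0.2,0,0,0,0,0]]' >/dev/null && python3 ok.py && python3 -m handwheel '[[255,-0.07,0,0,0,0,0],[255,-0.14,0,0,0,0,0],[255,-0.2,0,0,0,0,0],[255,-0.2,0,0,0,0,0]]' >/dev/null && python3 ok.py
```

```text
t 15.7 y 34.6 F 3.1 Fz -0.7False
```

```bash
sed -i 's/sys.exit(f>6.5)/sys.exit(int(f>6.5))/' ok.py
python3 -m handwheel '[[255,-0.07,0,0,0,0,0],[255,-0.14,0,0,0,0,0],[255,-0.2,0,0,0,0,0],[255,-0.2,0,0,0,0,0]]' >/dev/null && python3 ok.py && python3 -m handwheel '[[255,-0.07,0,0,0,0,0],[255,-0.14,0,0,0,0,0],[255,-0.2,0,0,0,0,0],[255,-0.2,0,0,0,0,0]]' >/dev/null && python3 ok.py && python3 -m handwheel '[[255,-0.07,0,0,0,0,0],[255,-0.14,0,0,0,0,0],[255,-0.2,0,0,0,0,0],[255,-0.2,0,0,0,0,0]]' >/dev/null && python3 ok.py && python3 -m handwheel '[[255,-0.07,0,0,0,0,0],[255,-0.14,0,0,0,0,0],[255,-0.2,0,0,0,0,0],[255,-0.2,0,0,0,0,0]]' >/dev/null && python3 ok.py && python3 -m handwheel '[[255,-0.07,0,0,0,0,0],[255,-0.14,0,0,0,0,0],[255,-0.2,0,0,0,0,0],[255,-0.2,0,0,0,0,0]]' >/dev/null && python3 ok.py && python3 -m handwheel '[[255,-0.07,0,0,0,0,0],[255,-0.14,0,0,0,0,0],[255,-0.2,0,0,0,0,0],[255,-0.2,0,0,0,0,0]]' >/dev/null && python3 ok.py
```

```text
t 16.2 y 32.5 F 3.2 Fz -1.3
t 16.7 y 30.6 F 2.6 Fz -2.3
t 17.2 y 28.6 F 3.8 Fz -1.9
t 17.7 y 26.6 F 1.9 Fz -2.2
t 18.2 y 24.5 F 2.5 Fz -2.7
t 18.7 y 22.6 F 1.9 Fz -2.3
```

```bash
python3 -m handwheel '[[255,-0.07,0,0,0,0,0],[255,-0.14,0,0,0,0,0],[255,-0.2,0,0,0,0,0],[255,-0.2,0,0,0,0,0]]' >/dev/null && python3 ok.py && python3 -m handwheel '[[255,-0.07,0,0,0,0,0],[255,-0.14,0,0,0,0,0],[255,-0.2,0,0,0,0,0],[255,-0.2,0,0,0,0,0]]' >/dev/null && python3 ok.py && python3 -m handwheel '[[255,-0.07,0,0,0,0,0],[255,-0.14,0,0,0,0,0],[255,-0.2,0,0,0,0,0],[255,-0.2,0,0,0,0,0]]' >/dev/null && python3 ok.py && python3 -m handwheel '[[255,-0.07,0,0,0,0,0],[255,-0.14,0,0,0,0,0],[255,-0.2,0,0,0,0,0],[255,-0.2,0,0,0,0,0]]' >/dev/null && python3 ok.py && python3 -m handwheel '[[255,-0.07,0,0,0,0,0],[255,-0.14,0,0,0,0,0],[255,-0.2,0,0,0,0,0],[255,-0.2,0,0,0,0,0]]' >/dev/null && python3 ok.py && python3 -m handwheel '[[255,-0.07,0,0,0,0,0],[255,-0.14,0,0,0,0,0],[255,-0.2,0,0,0,0,0],[255,-0.2,0,0,0,0,0]]' >/dev/null && python3 ok.py
```

```text
t 19.2 y 20.9 F 4.7 Fz -1.8
t 19.7 y 19.9 F 6.2 Fz -1.5
t 20.2 y 19.1 F 7.8 Fz -1.0
```

```bash
sed -i 's/6.5/10.5/' ok.py
python3 -m handwheel '[[255,-0.05,0,0,0,0,0],[255,-0.1,0,0,0,0,0],[255,-0.1,0,0,0,0,0],[255,-0.1,0,0,0,0,0]]' >/dev/null && python3 ok.py && python3 -m handwheel '[[255,-0.05,0,0,0,0,0],[255,-0.1,0,0,0,0,0],[255,-0.1,0,0,0,0,0],[255,-0.1,0,0,0,0,0]]' >/dev/null && python3 ok.py && python3 -m handwheel '[[255,-0.05,0,0,0,0,0],[255,-0.1,0,0,0,0,0],[255,-0.1,0,0,0,0,0],[255,-0.1,0,0,0,0,0]]' >/dev/null && python3 ok.py && python3 -m handwheel '[[255,-0.05,0,0,0,0,0],[255,-0.1,0,0,0,0,0],[255,-0.1,0,0,0,0,0],[255,-0.1,0,0,0,0,0]]' >/dev/null && python3 ok.py
```

```text
t 20.7 y 18.8 F 8.8 Fz -0.6
t 21.2 y 18.5 F 9.7 Fz -0.3
t 21.7 y 18.1 F 10.7 Fz -0.0
```

```bash
python3 -m handwheel '[[255,0.8,0,0,0,0,0],[255,1.6,0,0,0,0,0],[255,2.2,0,-0.3,0,0,0],[255,2.2,0,-0.6,0,0,0],[255,2.2,0,-0.6,0,0,0]]'
python3 - <<'E'
from h import *
a=snap('top','top4.png');b=snap('scene','scene4.png')
c=cv2.resize(a[125:205,190:350],None,fx=5,fy=5,interpolation=cv2.INTER_CUBIC)
d=cv2.resize(b[140:240,190:320],None,fx=5,fy=5,interpolation=cv2.INTER_CUBIC)
cv2.imwrite('pics/c4.png',d)
E
```

```text
time_s: 22.32
tool_pos: [593.6, 35.2, 191.7]
eef_rot: [[-0.031, 1.0, 0.001], [1.0, 0.031, -0.001], [-0.001, 0.001, -1.0]]
force: [0.3, -0.9, -0.7]
width: -0.0
gripper_force: 0.0
```

View pics/c4.png

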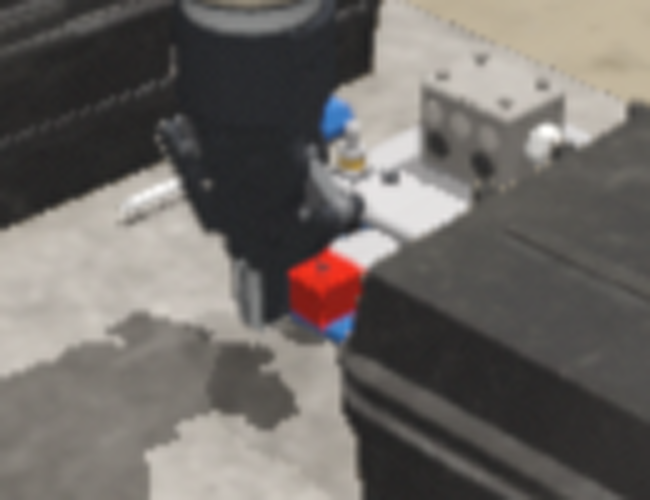

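The head sits flat on the tongue with its butt about at the tongue's end. I'll push again with the tips 6 mm higher, to make sure the reaction came from the wedge and not from the fingers meeting the tongue.

```bash
python3 - <<'E'
from h import *
w=ray('scene',((323.5)/5-.5+190,(268.5)/5-.5+140),32);print('hole',w)
E
python3 -m handwheel '[[255,-0.4,0,0,0,0,0],[255,-0.8,0,0,0,0,0],[255,-1.2,0,0,0,0,0],[255,-1.2,0,0,0,0,0]]' >/dev/null && python3 ok.py && python3 -m handwheel '[[255,-0.1,0,0,0,0,0],[255,-0.2,0,0,0,0,0],[255,-0.3,0,0,0,0,0],[255,-0.3,0,0,0,0,0]]' >/dev/null && python3 ok.py && python3 -m handwheel '[[255,-0.1,0,0,0,0,0],[255,-0.2,0,0,0,0,0],[255,-0.3,0,0,0,0,0],[255,-0.3,0,0,0,0,0]]' >/dev/null && python3 ok.py && python3 -m handwheel '[[255,-0.1,0,0,0,0,0],[255,-0.2,0,0,0,0,0],[255,-0.2,0,0,0,0,0],[255,-0.2,0,0,0,0,0]]' >/dev/null && python3 ok.py
```

```text
hole [592.18253933  -6.05015007  32.        ]
t 22.93 y 22.9 F 0.2 Fz -0.1
t 23.43 y 20.7 F -0.3 Fz 0.5
t 23.93 y 18.9 F 3.3 Fz 0.4
t 24.43 y 18.4 F 6.3 Fz 0.7
```

```bash
sed -i 's/10.5/12.0/' ok.py
python3 -m handwheel '[[255,-0.1,0,0,0,0,0],[255,-0.2,0,0,0,0,0],[255,-0.2,0,0,0,0,0],[255,-0.2,0,0,0,0,0]]' >/dev/null && python3 ok.py && python3 -m handwheel '[[255,-0.1,0,0,0,0,0],[255,-0.15,0,0,0,0,0],[255,-0.15,0,0,0,0,0],[255,-0.15,0,0,0,0,0]]' >/dev/null && python3 ok.py && python3 -m handwheel '[[255,-0.1,0,0,0,0,0],[255,-0.1,0,0,0,0,0],[255,-0.1,0,0,0,0,0],[255,-0.1,0,0,0,0,0]]' >/dev/null && python3 ok.py && python3 -m handwheel '[[255,-0.1,0,0,0,0,0],[255,-0.1,0,0,0,0,0],[255,-0.1,0,0,0,0,0],[255,-0.1,0,0,0,0,0]]' >/dev/null && python3 ok.py
```

```text
t 24.93 y 18.0 F 9.5 Fz 1.4
t 25.43 y 17.6 F 10.7 Fz 1.6
t 25.93 y 17.4 F 12.3 Fz 2.4
```

```bash
python3 -m handwheel '[[255,-0.05,0,0,0,0,0],[255,-0.1,0,0,0,0,0],[255,-0.1,0,0,0,0,0],[255,-0.1,0,0,0,0,0],[255,-0.1,0,0,0,0,0]]' >/dev/null; python3 ok.py; python3 -m handwheel '[[255,0.6,0,0,0,0,0],[255,1.2,0,0,0,0,0],[255,2.5,0,0,0,0,0],[255,4,0,0,0,0,0],[255,6,0,-1,0,0,0]]' >/dev/null && python3 -m handwheel '[[255,2,0,-3,0,0,0],[255,3,0,-6,0,0,0],[255,3,0,-10,0,0,0],[255,3,0,-10,0,0,0],[255,3,0,-10,0,0,0]]'
python3 - <<'E'
from h import *
a=snap('top','top5.png')
cv2.imwrite('pics/c5.png',cv2.resize(a[125:205,190:350],None,fx=5,fy=5,interpolation=cv2.INTER_CUBIC))
E
```

```text
t 26.55 y 17.1 F 13.5 Fz 2.1
time_s: 27.8
tool_pos: [590.9, 100.6, 300.7]
eef_rot: [[-0.032, 0.999, -0.001], [0.999, 0.032, -0.0], [-0.0, -0.001, -1.0]]
force: [-0.0, -0.1, -0.7]
width: 0.0
gripper_force: 0.0
```

View pics/c5.png

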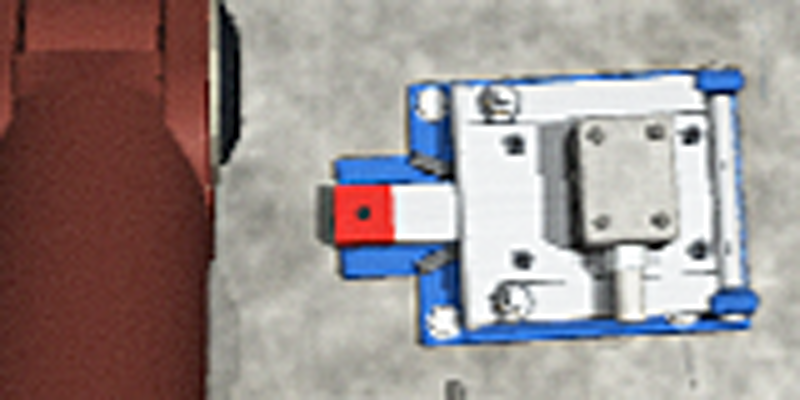

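The wedge sits straight and central in the channel, with the head at (363,213) and the rails' midline at row 212. It held against a 13.5 N push and the arm is clear, so I'm handing in.

```bash
python3 -c "
from h import env
print(env.finish_job())"
```

```text
the job is handed in; nothing more can be done
None
```

The job is handed in: the wedge lies straight in the guide channel, its thin end at about base x = +38 mm, tight under a 13.5 N push. The arm is clear and touched none of the bystander parts. The plate's level and its contact force on the wedge were not measured directly, and no verdict came back.

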